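# Pin the rings of a candlestick onto its foot

### The arm

A 6-joint arm with a two-finger parallel gripper is mounted at the origin on the work surface. World frame = base frame: x ahead of the robot, y to its left, z up, the work surface at z = 0. Lengths are in m, angles in rad, forces in N, time in s.
With the tool pointing down it reaches from about 0.425 to 0.925 m from the base axis. Payload 12.5 kg.
Tool frame: the origin (TCP) lies midway between the tips of the shut fingers; the grasp point (between the pads) lies 19 mm behind it; z points along the fingers, y is the line along which they close (so a half turn about z gives the same grasp; the last joint's range is limited). The gripper opens to 85 mm and grips with 20 to 120 N. Pads are 22 mm wide; open, the fingers measure 114 mm over their backs; the gripper's body (76 mm by 85 mm) begins 54 mm behind the grasp point. The pads swing forward as they close: fully open they stand 13 mm farther back than shut.
Start: joints at [1.225, 0.491, 1.559, -0, 1.092, -0.106], TCP at [0.148, 0.607, 0.231] pointing down, gripper open.
Joint ranges: [-3.1, 3.1], [-0.84, 2.19], [0.05, 2.79], [-1.13, 4.28], [0.06, 2.93], [-2.69, 2.69]. Speed limits (rad/s): [2.22, 2.22, 2.79, 3.14, 3.14, 3.14].

### API

Orientations are given as a unit quaternion [w, x, y, z].
In Python, from rig import arm, optics, finish_job gives the robot as it stands. The module is installed in compiled form; this text tells all that it offers.
- The arm moves only by the tool jog_arm, never from a script. Its argument "moves" is a list that holds one entry, the list of rows, each a list of 5 numbers: the opening, from 0 (shut) to 1 (fully open), then the shift along the world's x, y, z in mm, then the turn about the world's z in rad. In form: [[[hand, tx, ty, tz, turn], ...]]. A call has exactly 5 rows; each row is the pose to reach, as a shift and turn from the pose commanded when the call began; what a row does not reach only later rows make up. A row lasts 1/12 s, in which the tool goes at most 41.7 mm and 7.16 degrees, less where a joint would pass 70% of its speed; a pose out of reach is approached as far as the arm can. A call with a gripper value outside its range is refused whole. The fingers move at their own pace and stop on an object; "grip_force" is the grip in N (left out, the last holds). Time passes only in rows, so rows that repeat a pose let the fingers close, or fill a call up. It gives the time, the measured TCP pose, the force, the opening and the grip force at its end, in the units of the state.
- arm.state(): the state, without advancing time (a new reading comes with each control period).
- optics.get_image(name): name is "scene" or "side" or "wrist"; returns the picture (400x640x3 uint8, red, green, blue); there is no depth.
- optics.get_calibration(name): a dict with "camera_matrix" (3x3 intrinsics, pixels), "k1" (the pictures are not rectified: a ray, as slopes to the right and down, at radius r is drawn at 1 + k1 r^2 times it, then the intrinsics apply), "extrinsics" (4x4, takes a point from world to camera coordinates); the wrist camera has in their place "tool_from_camera" (4x4, takes a point from camera to tool coordinates, whose origin is the TCP and whose axes are the flange's). Camera axes: x right, y down, z forward; pixel columns grow to the right and rows downward; lengths in m; the calibration is good to about 2 mm. A picture is of the moment at which its call begins: read the wrist's pose just before it. get_calibration takes no time and is no camera call.
- finish_job(): hands the job in; it is judged then, once.
The state is a dict: "clock": time; "joint_positions": joint angles; "qvel": joint speeds; "joint_torque": joint torques, N m; "tool_pos": TCP position; "tool_rot": TCP orientation; "contact_force": force on the tool from outside, world axes, zero at the start; "moment": the same for the moment, N m; "width": finger opening in m; "gripper_force": force on a finger pad.
Only numpy, scipy, OpenCV 4.12 (cv2) and the standard library are available. Lean on these libraries where they do the work, as an engineer would, in place of code of your own. Each camera call takes 0.05 s, during which the arm holds its last target. There are 200 camera calls.

### The job

Put the candlestick together: line up the three loose stone rings over the opening in the wooden foot, then pass the brass spindle down through all of them, feel for the off-centre socket hidden inside the foot, and press it gently home past the stiff catch until its flange sits down on the top ring. Be gentle with it: never lean on the spindle with more than 30 N, keep the rings on the foot and leave the other ornaments where they are. Let go when it stands upright with the flange down on the rings.

Things in the scene. Friction and masses are not known exactly. Their poses are not given: they have to be found in the camera images.
- foot: Foot of the candlestick, fixed to the table: a square wooden plinth (130 x 130; 150 x 150 moulding at the bottom), 60 high, with a round opening of 26 diameter in the middle of its flat top. Origin at the centre of the underside, z up. Inside is a steel socket block (see foot_top).
- foot_top (a point): Centre of the foot's opening, level with its top. The flat top of the socket block lies 12 below. The block's bore (13.6 diameter, 1 chamfer) is off-centre: its axis lies 5.5 to one side of this point, in a direction that differs each time and is not reported (the block has turned under the rings). It turns stiffly: the bore stays put unless pushed sideways with over 25 N.
- ring_low: Lowest of three equal flat stone rings, lying loose and out of line in a pile on the foot, off to one side of its opening: outer diameter 54, bore 14, thickness 10, about 60 g. Origin at the centre of its underside (on its axis); z up.
- ring_mid: Middle ring of the pile, same shape and origin; it lies on ring_low.
- ring_top: Top ring of the pile, same shape and origin; it lies on ring_mid.
- spindle: Brass spindle, about 220 g: round rod of 12 diameter, 75 long, tapering to 9 over its lowest 3; above it a round flange of 34 diameter, 6 thick, then a cylindrical candle cup of 30 diameter, 40 tall, to grip. 121 tall. Starts upright, its rod in the hole of the stand, flange resting on the stand's top. Origin at the rod's lower tip; z up along the rod.
- spindle_tip (a point): Lower tip of the spindle's rod, on its axis (same point as the spindle's origin). Fully home it stands 45 below the foot's top. In the socket a catch resists the last 10 of its travel with about 6 N and stays where it is pushed.
- spindle_flange (a point): Underside of the spindle's flange, on its axis, 75 above the tip.
- stand: Fixed wooden block 75 x 75, 85 high, with an upright hole of 18 diameter, in which the spindle waits. Origin at the centre of the underside.
- teapot: Bystander: terracotta teapot, 68 high. Origin at the centre of its underside. Leave it alone.
- vase: Bystander: blue ceramic vase, 100 high. Origin at the centre of its underside. Leave it alone.
- padlock: Bystander: brass padlock lying flat, 16 high. Origin at the centre of its underside. Leave it alone.
- stone_cup: Bystander: dark stone cup, 68 high. Origin at the centre of its underside. Leave it alone.
- camera: Bystander: small silver camera standing upright, 95 wide, 58 high. Origin at the centre of its underside. Leave it alone.
- perfume: Bystander: amber glass scent bottle, 50 wide, 76 high with cap. Origin at the centre of its underside. Leave it alone.
There are look-alikes about, which are no part of the job. Several things have the shape of the foot; the one meant has the colours described above.

How it is judged:
On the way, in this order (a step that is already met when the one before it is completed fails the run):
1. the three rings are in line (4 mm) over the foot's opening (10 mm) (horizontal distance between each of ring_low, ring_mid, ring_top and foot_top below 0.01 m and horizontal distance between ring_low and ring_mid below 0.004 m and horizontal distance between each of ring_mid, ring_low and ring_top below 0.004 m), for 0.2 s.
2. the spindle has found the socket: its tip is at least 18 mm below the foot's top, through all three rings (z of spindle_tip in the frame of foot_top below -0.018 m and horizontal distance between each of ring_low, ring_mid, ring_top and spindle_tip below 0.005 m), for 0.1 s.
At the end, for the whole second after the job is handed in: The spindle stands released, still and upright (0.08 rad) in the foot, tip within 10 mm of the opening's middle, flange underside 27 to 32.5 mm above the foot's top (30 is home); the three rings lie flat under it in their first order (heights 3 mm), within 4 mm of its axis (z of spindle_flange in the frame of foot_top between 0.027 and 0.0325 m and horizontal distance between spindle_tip and foot_top below 0.01 m and angle between spindle's own z axis and vertical below 0.08 rad and horizontal distance between each of ring_low, ring_mid, ring_top and spindle_flange below 0.004 m and z of ring_low in the frame of foot_top between -0.003 and 0.003 m and z of ring_mid in the frame of foot_top between 0.007 and 0.013 m and z of ring_top in the frame of foot_top between 0.017 and 0.023 m and linear speed of spindle below 0.02 m/s); the robot touches nothing.
It fails at once if the spindle presses on the foot (or the socket inside it) with more than 30 N (contact force between spindle and foot above 30 N).
It fails at once if the spindle presses on a ring with more than 30 N (contact force between spindle and ring_low above 30 N or contact force between spindle and ring_mid above 30 N or contact force between spindle and ring_top above 30 N).
It fails at once if a ring is taken or knocked off the foot (z of any of ring_low, ring_mid, ring_top in the frame of foot_top below -0.02 m).
It fails at once if a bystander is shifted by more than 30 mm (distance of any of teapot, vase, padlock, stone_cup, camera, perfume from where it was at the start of the episode above 0.03 m).
It also fails if it takes over 72 s, if anything falls off the work surface, if the arm or the gripper's body presses on something with over 40 N, if the wrist force passes 120 N, or if a joint passes its speed limit or range.

## Working session

There is one attempt and no reset: what is moved stays moved. The work goes in short steps, Python scripts to look and compute and a tool call to move; the robot and the scene stay as the last step left them, time stands still between calls to the robot, and variables do not carry over. Pictures are saved under pics/ and viewed, at most 10 in all, crops included, and the job is handed in when it is done.

Besides the shell and the picture viewer there is one more tool, called as a command line: name --argument value ..., lists and objects as JSON in quotes. jog_arm: Moves the arm, as the interface text tells. Its arguments: {"type":"object","properties":{"moves":{"type":"array"},"grip_force":{"type":"number"}},"required":["moves"]}

```bash
mkdir -p pics
cat > h.py <<'E'
import numpy as np, cv2
from rig import arm, optics, finish_job
from scipy.spatial.transform import Rotation as R
def cal(n):
    c=optics.get_calibration(n);K=np.array(c['camera_matrix']);k=c['k1']
    if n=='wrist':
        s=arm.state();q=s['tool_rot'];T=np.eye(4);T[:3,:3]=R.from_quat([q[1],q[2],q[3],q[0]]).as_matrix();T[:3,3]=s['tool_pos']
        M=T@np.array(c['tool_from_camera'])
    else: M=np.linalg.inv(np.array(c['extrinsics']))
    return K,k,M
def ray(c,u,v):
    K,k,M=c;x=(u-K[0,2])/K[0,0];y=(v-K[1,2])/K[1,1];rd=np.hypot(x,y);r=rd
    for _ in range(20): r=rd/(1+k*r*r)
    f=r/rd if rd>0 else 1
    return M[:3,3],M[:3,:3]@np.array([x*f,y*f,1])
def onz(c,u,v,z):
    o,d=ray(c,u,v);return o+d*(z-o[2])/d[2]
def proj(c,p):
    K,k,M=c;q=np.linalg.inv(M)@np.append(p,1);x,y=q[0]/q[2],q[1]/q[2];f=1+k*(x*x+y*y)
    return np.array([K[0,0]*x*f+K[0,2],K[1,1]*y*f+K[1,2]])
def grab(n,f):
    c=cal(n);im=optics.get_image(n)[:,:,::-1].copy();cv2.imwrite('pics/'+f+'.png',im);return c,im
E
python3 - <<'E'
from h import *
a=[grab(n,n+'0') for n in('scene','side')]
cv2.imwrite('pics/both.png',np.vstack([a[0][1],a[1][1]])[:, :])
for c,_ in a: print(c[0].round(1).tolist(),c[1],c[2].round(3).tolist())
print(arm.state())
print(optics.get_calibration('wrist'))
E
```

```text
[[379.1, 0.0, 321.6], [0.0, 379.1, 198.2], [0.0, 0.0, 1.0]] -0.03723706048088084 [[0.587, 0.6, -0.544, 1.137], [0.81, -0.438, 0.39, -0.447], [-0.004, -0.669, -0.743, 0.93], [0.0, 0.0, 0.0, 1.0]]
[[362.6, 0.0, 318.0], [0.0, 362.6, 199.7], [0.0, 0.0, 1.0]] 0.0014832483020742317 [[-0.956, -0.209, 0.207, 0.311], [-0.294, 0.712, -0.638, 0.672], [-0.014, -0.671, -0.742, 0.847], [0.0, 0.0, 0.0, 1.0]]
{'clock': 0.1, 'joint_positions': array([ 1.22540677e+00,  4.91508567e-01,  1.55941347e+00,  1.85855111e-05,
        1.09170932e+00, -1.05598769e-01]), 'qvel': array([ 0.00160927, -0.00057371, -0.00178739,  0.00061526, -0.00111512,
        0.00048821]), 'joint_torque': array([ 1.34795966e-03, -6.19440866e+01, -2.62023854e+01, -8.90392903e-05,
        2.93805853e-03,  1.93354521e-05]), 'tool_pos': array([0.14833806, 0.60692338, 0.23077181]), 'tool_rot': array([-1.24156447e-04,  1.19612595e-01,  9.92820506e-01, -5.04360397e-04]), 'contact_force': array([-0.93467394, -0.36533391,  0.80427679]), 'moment': array([-0.02548918, -0.00643263,  0.01906285]), 'gripper_force': 0.0, 'width': 0.08517188753794619}
{'camera_matrix': array([[285.58943754,   0.        , 322.74661065],
       [  0.        , 285.58943754, 201.1161431 ],
       [  0.        ,   0.        ,   1.        ]]), 'k1': 0.0127004649963458, 'tool_from_camera': array([[-1.13569204e-03, -9.54033653e-01, -2.99697347e-01,
         7.62044504e-02],
       [ 9.99999349e-01, -1.11762398e-03, -2.31701785e-04,
         6.48662028e-04],
       [-1.13897641e-04, -2.99697415e-01,  9.54034301e-01,
        -1.43486418e-01],
       [ 0.00000000e+00,  0.00000000e+00,  0.00000000e+00,
         1.00000000e+00]])}
```

View pics/scene0.png

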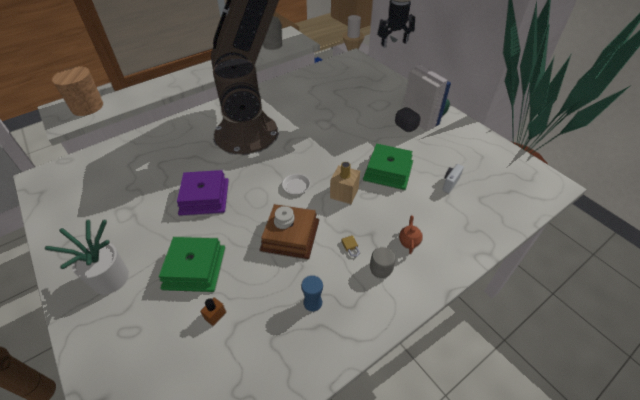

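View pics/side0.png

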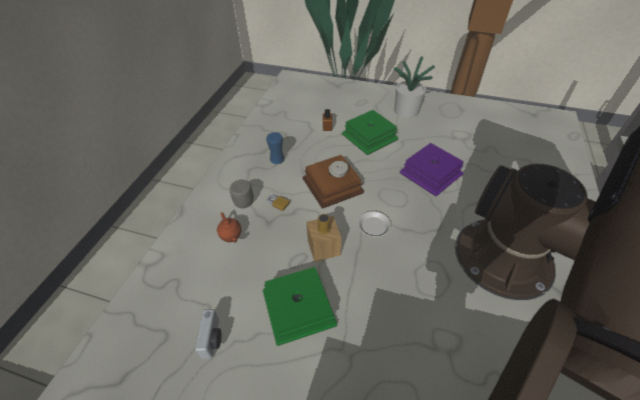

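The scene view shows four foot-shaped blocks: brown wood with the pile (290,230), green (192,262), green (389,166) and purple (203,192). Only the brown one is wooden and carries rings. The stand with the spindle is at (345,182). I'll confirm this in an enlarged crop.

Run:
```python
from h import *
s=cv2.imread('pics/scene0.png');d=cv2.imread('pics/side0.png')
A=cv2.resize(s[150:270,250:370],(480,480),interpolation=3)
B=cv2.resize(d[145:265,295:375],(320,480),interpolation=3)
cv2.imwrite('pics/crop.png',np.hstack([A,B]))
c=cal('scene');e=cal('side')
print('foot',onz(c,291,226,.06),onz(e,334,176,.06));print('pile',onz(c,284,212,.09),onz(e,338,168,.09))
print('cup',onz(c,346,165,.131),onz(e,324,218,.131))
for n,u,v in(('vase',312,285),('padlock',349,243),('scup',382,258),('perf',213,312),('dish',295,186)):print(n,onz(c,u,v,.03).round(3))
```

```text
foot [ 0.53566601 -0.12484487  0.06      ] [ 0.51219115 -0.11354314  0.06      ]
pile [ 0.50144809 -0.12454241  0.09      ] [ 0.50210124 -0.12072102  0.09      ]
cup [0.48489753 0.11474977 0.131     ] [0.47781443 0.11208503 0.131     ]
vase [ 0.714 -0.176  0.03 ]
padlock [ 0.666 -0.012  0.03 ]
scup [0.761 0.031 0.03 ]
perf [ 0.63  -0.423  0.03 ]
dish [ 0.383 -0.013  0.03 ]
```

View pics/crop.png

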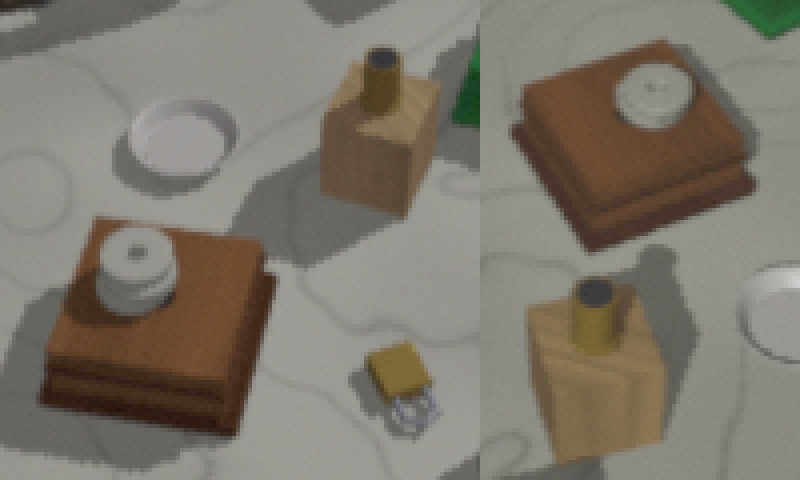

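Confirmed: the brown wooden foot carries the pile, with its top corners at crop (97,217), (265,240), (222,380) and (50,352). The brass cup is on the light stand. Moving in now.

jog_arm --moves '[[[1,34,-24,0,0],[1,68,-48,0,0],[1,102,-72,0,0],[1,136,-96,0,0],[1,170,-120,0,0]]]'

```text
clock: 0.52
tool_pos: [0.3195, 0.4857, 0.2311]
tool_rot: [-0.0, 0.119, 0.993, -0.0]
contact_force: [0.1, 0.9, 0.5]
width: 0.0852
gripper_force: 0.0
```

jog_arm --moves '[[[1,22,-34,0,0],[1,44,-68,0,0],[1,66,-102,0,0],[1,88,-136,0,0],[1,110,-170,0,0]]]'

```text
clock: 0.93
tool_pos: [0.429, 0.3153, 0.2312]
tool_rot: [-0.0, 0.12, 0.993, -0.0]
contact_force: [1.1, 1.6, 0.9]
width: 0.0854
gripper_force: 0.0
```

jog_arm --moves '[[[1,18,-45,0,0],[1,36,-90,0,0],[1,54,-135,0,0],[1,70,-180,0,0],[1,70,-185,0,0]]]'

```text
clock: 1.35
tool_pos: [0.4992, 0.1294, 0.2312]
tool_rot: [-0.0, 0.12, 0.993, -0.0]
contact_force: [0.4, 1.7, -0.2]
width: 0.0855
gripper_force: 0.0
```

Run:
```python
from h import *
grab('wrist','w1');s=arm.state();print(s['tool_pos'],s['joint_positions'])
```

```text
[0.50035827 0.12614445 0.23110208] [ 1.19528496e-01  3.36981413e-01  1.82292345e+00 -1.50998159e-03
  9.81540821e-01 -1.20796140e+00]
```

jog_arm --moves '[[[1,5,-40,0,0],[1,5,-80,0,0],[1,5,-120,0,0],[1,5,-160,0,0],[1,5,-195,0,0]]]'

```text
clock: 1.82
tool_pos: [0.503, -0.065, 0.2312]
tool_rot: [-0.0, 0.12, 0.993, 0.0]
contact_force: [0.7, -0.0, -0.5]
width: 0.0852
gripper_force: 0.0
```

jog_arm --moves '[[[1,0,-30,-20,0],[1,0,-55,-40,0],[1,0,-55,-40,0],[1,0,-55,-40,0],[1,0,-55,-40,0]]]'

```text
clock: 2.23
tool_pos: [0.5034, -0.1175, 0.1915]
tool_rot: [-0.0, 0.12, 0.993, 0.0]
contact_force: [-0.5, 0.5, 0.3]
width: 0.0851
gripper_force: 0.0
```

Run:
```python
from h import *
grab('wrist','w2');s=arm.state();print(s['tool_pos'],s['tool_rot'],s['joint_positions'])
a=cv2.imread('pics/w1.png');b=cv2.imread('pics/w2.png')
cv2.imwrite('pics/w12.png',np.hstack([cv2.resize(a,(400,250),interpolation=3),cv2.resize(b[50:350,120:520],(400,300),interpolation=3)[:250]]) if 0 else b)
```

```text
[ 0.50362866 -0.11713333  0.19183297] [2.54509951e-04 1.19317747e-01 9.92856086e-01 5.85011156e-05] [-3.56428547e-01  3.86877079e-01  1.86786039e+00  3.00934227e-04
  8.86387842e-01 -1.68820968e+00]
```

View pics/w2.png

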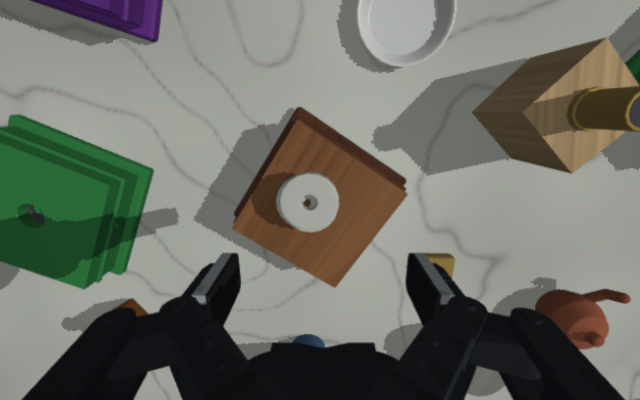

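The wrist view shows the brown foot at about (320,197), the top ring's centre at about (309,202), the spindle at right and the padlock near (435,262). I'll measure the ring and the foot's edges.

Run:
```python
from h import *
c=cal('wrist');im=cv2.imread('pics/w2.png')
hsv=cv2.cvtColor(im,cv2.COLOR_BGR2HSV)
br=((hsv[...,1]>90)&(hsv[...,0]<20)&(hsv[...,2]>75)).astype(np.uint8)
br[:, :225]=0;br[:,412:]=0;br[:100]=0;br[292:]=0
cn=max(cv2.findContours(br,0,1)[0],key=cv2.contourArea)
h=cv2.convexHull(cn);ap=cv2.approxPolyDP(h,6,True)[:,0];print('poly',ap.tolist())
P=[onz(c,u,v,.06)[:2].round(4) for u,v in ap.astype(float)];print(P)
w=((hsv[...,1]<60)&(hsv[...,2]>100)).astype(np.uint8);w[:,:270]=0;w[:,350:]=0;w[:165]=0;w[240:]=0
n,l,s,ce=cv2.connectedComponentsWithStats(w);i=l[185,310];print('ring',s[i],ce[i],onz(c,*ce[i],.09))
print('ring hole',onz(c,310,203,.09))
cr=cv2.resize(im[95:300,215:420],(800,800),interpolation=3)
cv2.imwrite('pics/c2.png',cv2.resize(cr,(600,600)))
for u,v in cn[:,0][::1][:0]:pass
```

```text
poly [[297, 120], [406, 194], [335, 286], [232, 228]]
[array([ 0.4316, -0.1234]), array([ 0.5264, -0.0362]), array([ 0.6133, -0.1293]), array([ 0.5198, -0.2176])]
ring [ 277  173   62   60 2781] [308.46494067 201.8299173 ] [ 0.50224786 -0.1294175   0.09      ]
ring hole [ 0.5036494  -0.12835227  0.09      ]
```

View pics/c2.png

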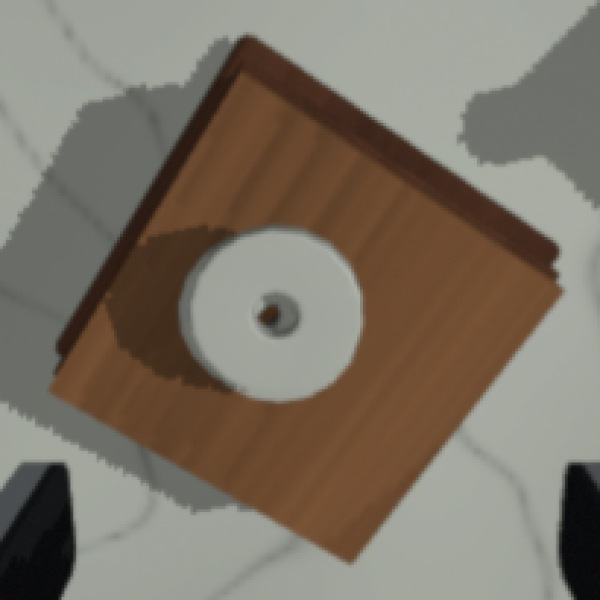

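jog_arm --moves '[[[1,-2,-13,-35,0],[1,-2,-13,-70,0],[1,-2,-13,-100,0],[1,-2,-13,-125,0],[1,-2,-13,-135,0]]]' --grip_force 20

```text
clock: 2.7
tool_pos: [0.5009, -0.1295, 0.0543]
tool_rot: [-0.001, 0.119, 0.993, 0.0]
contact_force: [0.4, 0.6, 0.2]
width: 0.0856
gripper_force: 0.0
```

jog_arm --moves '[[[0.6,0,0,0,0],[0.55,0,0,0,0],[0.55,0,0,0,0],[0.55,0,0,0,0],[0.55,0,0,0,0]]]' --grip_force 20

```text
clock: 3.12
tool_pos: [0.5024, -0.1311, 0.0581]
tool_rot: [0.002, 0.12, 0.993, -0.0]
contact_force: [0.5, 0.5, 8.4]
width: 0.0527
gripper_force: 25.7
```

jog_arm --moves '[[[0.5,0,0,0,0],[0.5,0,0,0,0],[0.5,0,0,0,0],[0.5,0,0,0,0],[0.5,0,0,0,0]]]'

```text
clock: 3.53
tool_pos: [0.5024, -0.131, 0.0581]
tool_rot: [0.002, 0.12, 0.993, -0.0]
contact_force: [-0.4, 1.9, 7.6]
width: 0.052
gripper_force: 25.7
```

jog_arm --moves '[[[0.5,0,0,2,0],[0.5,-6,0,2,0],[0.5,-14,0,2,0],[0.5,-22,0,2,0],[0.5,-22,0,2,0]]]'

```text
clock: 3.95
tool_pos: [0.4773, -0.1305, 0.0583]
tool_rot: [-0.001, 0.12, 0.993, 0.0]
contact_force: [0.2, -0.3, -2.0]
width: 0.0518
gripper_force: 24.6
```

jog_arm --moves '[[[0.5,0,0,0,0],[1,0,0,0,0],[1,0,0,0,0],[1,0,0,0,0],[1,0,0,0,0]]]'

```text
clock: 4.37
tool_pos: [0.4796, -0.1309, 0.0583]
tool_rot: [0.0, 0.12, 0.993, 0.0]
contact_force: [-0.2, 0.8, -0.2]
width: 0.0852
gripper_force: 0.0
```

jog_arm --moves '[[[1,0,0,0,-0.11],[1,0,0,0,-0.22],[1,0,0,0,-0.33],[1,0,0,0,-0.44],[1,0,0,0,-0.55]]]'

```text
clock: 4.78
tool_pos: [0.4795, -0.1308, 0.0583]
tool_rot: [0.0, 0.387, 0.922, 0.0]
contact_force: [0.1, -0.0, 1.1]
width: 0.0855
gripper_force: 0.0
```

Run:
```python
from h import *
c,im=grab('wrist','w3');s=arm.state();print(s['tool_pos'],s['joint_positions'])
e,im2=grab('scene','s3')
cv2.imwrite('pics/w3c.png',np.vstack([im[100:400,120:520],cv2.resize(im2[190:270,240:346],(400,300),interpolation=3)]))
```

```text
[ 0.47954257 -0.13084917  0.05829893] [-3.99389474e-01  5.76068649e-01  2.02909551e+00  1.67325732e-04
  5.36304396e-01 -1.16739211e+00]
```

View pics/w3c.png

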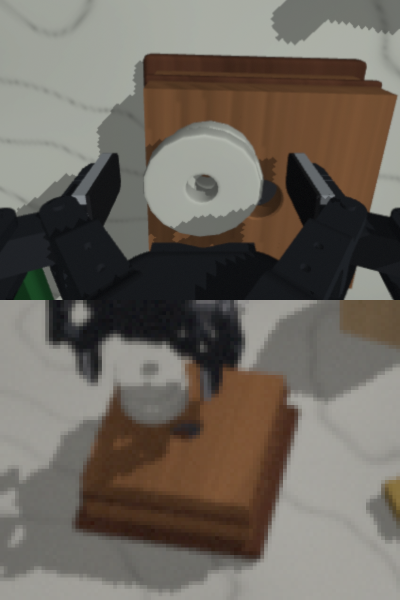

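The pile slid aside intact, and the opening now shows as a dark hole beside it at crop (268,200). Next I'll finish the quarter turn and squeeze the other way.

jog_arm --moves '[[[1,0,0,0,-0.11],[1,0,0,0,-0.22],[1,0,0,0,-0.33],[1,0,0,0,-0.44],[1,0,0,0,-0.55]]]'

```text
clock: 5.3
tool_pos: [0.4795, -0.1309, 0.0583]
tool_rot: [0.0, 0.621, 0.784, 0.0]
contact_force: [0.2, 0.0, -0.3]
width: 0.0854
gripper_force: 0.0
```

jog_arm --moves '[[[1,0,0,0,-0.11],[1,0,0,0,-0.22],[1,0,0,0,-0.33],[1,0,0,0,-0.44],[1,0,0,0,-0.47]]]'

```text
clock: 5.72
tool_pos: [0.4795, -0.1309, 0.0583]
tool_rot: [0.0, 0.787, 0.617, 0.0]
contact_force: [0.5, 0.4, -0.4]
width: 0.0854
gripper_force: 0.0
```

jog_arm --moves '[[[0.6,0,0,0,0],[0.5,0,0,0,0],[0.5,0,0,0,0],[0.5,0,0,0,0],[0.5,0,0,0,0]]]'

```text
clock: 6.13
tool_pos: [0.4801, -0.1311, 0.0587]
tool_rot: [0.001, 0.786, 0.619, 0.0]
contact_force: [2.4, -0.4, 5.6]
width: 0.0542
gripper_force: 20.5
```

jog_arm --moves '[[[0.5,0,0,0,0],[0.5,0,0,0,0],[1,0,0,0,0],[1,0,0,0,0],[1,0,0,0,0]]]'

```text
clock: 6.55
tool_pos: [0.4791, -0.1307, 0.0581]
tool_rot: [-0.0, 0.786, 0.618, -0.0]
contact_force: [0.0, 0.5, -0.2]
width: 0.0852
gripper_force: 0.0
```

jog_arm --moves '[[[1,0,0,30,0],[1,0,0,65,0],[1,20,0,100,0],[1,40,0,120,0],[1,40,0,120,0]]]'

```text
clock: 6.97
tool_pos: [0.5233, -0.1316, 0.1826]
tool_rot: [0.004, 0.786, 0.618, 0.002]
contact_force: [-0.1, 0.3, -0.1]
width: 0.0852
gripper_force: 0.0
```

Run:
```python
from h import *
c,im=grab('wrist','w4');s=arm.state();print(s['tool_pos'],s['tool_rot'],s['joint_positions'])
u,v=proj(c,[.5228,-.1266,.06]);print(u,v,proj(c,[.48,-.131,.09]))
u,v=int(u),int(v);a=cv2.resize(im[v-60:v+60,u-60:u+60],(580,580),interpolation=3)
cv2.imwrite('pics/w4c.png',np.clip(a.astype(float)*1.6,0,255).astype(np.uint8))
```

```text
[ 0.52091729 -0.13104956  0.17996231] [0.00181046 0.78604887 0.61816077 0.00108075] [-3.69461314e-01  4.27332502e-01  1.83593356e+00  1.78180629e-05
  8.74109608e-01 -1.31481302e-01]
319.54545791882623 190.08046911125325 [273.37186005 215.03933084]
```

View pics/w4c.png

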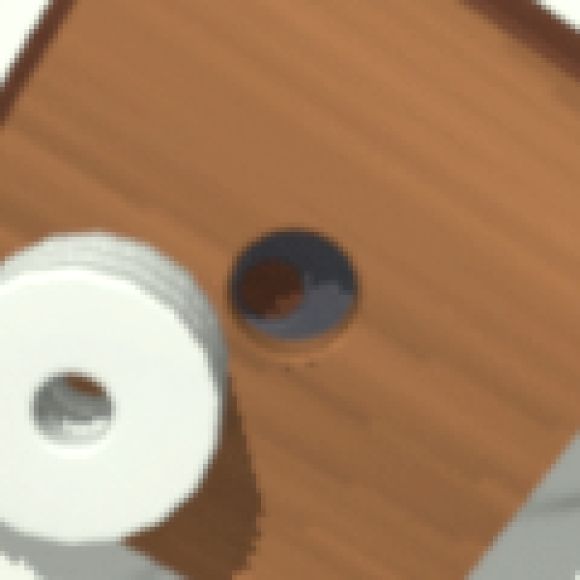

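The rings are now well stacked. The opening is centred near crop (294,294), and the off-centre bore shows as a reddish disc near crop (274,288).

Run:
```python
from h import *
c=cal('wrist');im=cv2.imread('pics/w4.png')
f=lambda x,y:(259+x/4.8333-.4,130+y/4.8333-.4)
O=onz(c,*f(294,294),.06);B=onz(c,*f(274,288),.048);print('open',O,'bore',B,'diff mm',(B-O)*1e3,np.hypot(*(B-O)[:2])*1e3)
g=lambda p:((np.array(p)-[259,130]+.4)*4.8333).round(0)
t=np.arange(0,6.28,np.pi/2)
print('rim',[g(proj(c,O+.013*np.array([np.cos(a),np.sin(a),0]))).tolist() for a in t])
Q=O-[0,0,.012];print('block',[g(proj(c,Q+.013*np.array([np.cos(a),np.sin(a),0]))).tolist() for a in t])
print('bore',[g(proj(c,B+.0068*np.array([np.cos(a),np.sin(a),0]))).tolist() for a in t])
w=(cv2.cvtColor(im,cv2.COLOR_BGR2HSV)[...,1]<60).astype(np.uint8)
print('ring hole',onz(c,*f(74,408),.09),'ring disc',onz(c,*f(100,408),.09))
```

```text
open [ 0.51987319 -0.12546797  0.06      ] bore [ 0.51529146 -0.12641769  0.048     ] diff mm [ -4.58172763  -0.94972451 -12.        ] 4.679124358694264
rim [[358.0, 279.0], [278.0, 232.0], [230.0, 309.0], [310.0, 355.0]]
block [[356.0, 264.0], [279.0, 218.0], [233.0, 293.0], [309.0, 337.0]]
bore [[306.0, 280.0], [266.0, 257.0], [242.0, 296.0], [282.0, 319.0]]
ring hole [ 0.47858    -0.12873289  0.09      ] ring disc [ 0.48311147 -0.1298448   0.09      ]
```

jog_arm --moves '[[[1,-40,0,-20,0],[1,-40,0,-50,0],[1,-40,0,-85,0],[1,-40,0,-110,0],[1,-40,0,-120,0]]]'

```text
clock: 7.43
tool_pos: [0.4766, -0.13, 0.0546]
tool_rot: [-0.003, 0.786, 0.618, -0.002]
contact_force: [-0.3, -0.5, 0.1]
width: 0.0852
gripper_force: 0.0
```

jog_arm --moves '[[[0.6,0,0,0,0],[0.5,0,0,0,0],[0.5,0,0,0,0],[0.5,0,0,0,0],[0.5,0,0,0,0]]]'

```text
clock: 7.85
tool_pos: [0.4797, -0.131, 0.0593]
tool_rot: [0.001, 0.786, 0.618, 0.0]
contact_force: [0.0, 0.3, -1.5]
width: 0.0541
gripper_force: 21.4
```

jog_arm --moves '[[[0.5,8,0,0,0],[0.5,18,1,0,0],[0.5,28,2,0,0],[0.5,36,2,0,0],[0.5,36,2,0,0]]]'

```text
clock: 8.27
tool_pos: [0.5174, -0.1289, 0.0592]
tool_rot: [0.001, 0.786, 0.618, 0.001]
contact_force: [2.3, 3.5, 5.7]
width: 0.0543
gripper_force: 22.0
```

jog_arm --moves '[[[0.5,0,0,0,0],[1,0,0,0,0],[1,0,0,0,0],[1,0,0,0,0],[1,0,0,0,0]]]'

```text
clock: 8.68
tool_pos: [0.5155, -0.1288, 0.0583]
tool_rot: [0.0, 0.786, 0.618, 0.0]
contact_force: [-1.4, -0.4, 0.2]
width: 0.085
gripper_force: 0.0
```

jog_arm --moves '[[[1,0,0,30,0],[1,0,0,65,0],[1,10,40,90,0],[1,20,75,90,0],[1,20,75,90,0]]]'

```text
clock: 9.1
tool_pos: [0.5369, -0.0495, 0.1503]
tool_rot: [0.001, 0.786, 0.619, 0.001]
contact_force: [-0.3, 1.5, -1.5]
width: 0.0856
gripper_force: 0.0
```

Run:
```python
from h import *
c,im=grab('wrist','w5');s=arm.state();print(s['tool_pos'],s['joint_positions'])
u,v=proj(c,[.5148,-.1265,.09]);print(u,v)
u,v=int(u),int(v);a=cv2.resize(im[v-48:v+48,u-48:u+48],(580,580),interpolation=3)
cv2.imwrite('pics/w5c.png',a)
```

```text
[ 0.53609376 -0.05127436  0.14926212] [-2.18128632e-01  4.71475143e-01  1.86167660e+00  2.87214011e-04
  8.06530648e-01  1.70311311e-02]
318.01058630351633 306.6481380867699
```

View pics/w5c.png

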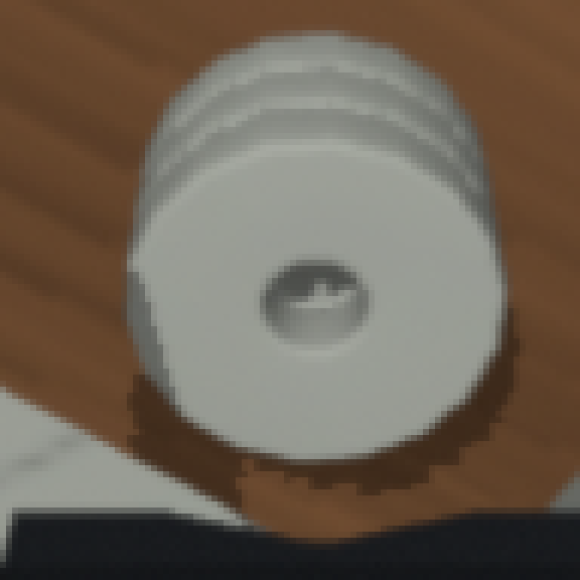

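Rings look well stacked. I'll look straight down through their bores, then straight down on the spindle's cup.

jog_arm --moves '[[[1,-10,-40,30,0],[1,-20,-80,30,0],[1,-30,-115,30,0],[1,-39,-149,30,0],[1,-39,-149,30,0]]]'

```text
clock: 9.57
tool_pos: [0.4947, -0.2086, 0.178]
tool_rot: [0.0, 0.788, 0.616, -0.0]
contact_force: [0.1, -0.6, 0.2]
width: 0.0853
gripper_force: 0.0
```

jog_arm --moves '[[[1,0,0,0,0],[1,0,0,0,0],[1,0,0,0,0],[1,0,0,0,0],[1,0,0,0,0]]]'

```text
clock: 9.98
tool_pos: [0.4966, -0.202, 0.1782]
tool_rot: [-0.0, 0.786, 0.618, -0.0]
contact_force: [-0.5, 0.7, -0.1]
width: 0.0854
gripper_force: 0.0
```

Run:
```python
from h import *
c,im=grab('wrist','w6');s=arm.state();print(s['tool_pos'],s['tool_rot'],c[2][:3,3])
u,v=proj(c,[.5148,-.1265,.09]);print(u,v)
np.save('c6.npy',np.array(c[2]))
```

```text
[ 0.49664611 -0.20207936  0.17829553] [-1.90125564e-05  7.85940259e-01  6.18302442e-01  8.43566841e-06] [ 0.51543888 -0.12685917  0.32173083]
322.06516152899576 110.8685684462955
```

jog_arm --moves '[[[1,0,41,10,0],[1,0,82,20,0],[1,-10,123,20,0],[1,-20,164,20,0],[1,-30,200,20,0]]]'

```text
clock: 10.45
tool_pos: [0.4657, -0.0006, 0.1985]
tool_rot: [0.0, 0.786, 0.618, 0.0]
contact_force: [0.8, 0.6, -0.0]
width: 0.0851
gripper_force: 0.0
```

jog_arm --moves '[[[1,0,37,0,0],[1,0,37,0,0],[1,0,37,0,0],[1,0,37,0,0],[1,0,37,0,0]]]'

```text
clock: 10.87
tool_pos: [0.4666, 0.0335, 0.1983]
tool_rot: [0.0, 0.787, 0.618, 0.0]
contact_force: [-0.8, -0.1, 0.3]
width: 0.0855
gripper_force: 0.0
```

Run:
```python
from h import *
c,im=grab('wrist','w7');s=arm.state();print(s['tool_pos'],s['tool_rot'],c[2][:3,3]);np.save('c7.npy',np.array(c[2]))
u,v=proj(c,[.482,.113,.131]);print(u,v)
b=cv2.imread('pics/w6.png');K,k,_=c;c6=(K,k,np.load('c6.npy'));p,q=proj(c6,[.5148,-.1265,.09]).astype(int);u,v=int(u),int(v)
x0,y0=max(p-30,0),max(q-30,0);x1,y1=max(u-60,0),max(v-60,0);print(x0,y0,x1,y1)
cv2.imwrite('pics/w67.png',np.hstack([cv2.resize(b[y0:y0+60,x0:x0+60],(400,400),interpolation=3),cv2.resize(im[y1:y1+120,x1:x1+120],(400,400),interpolation=3)]))
```

```text
[0.46658198 0.03326029 0.19825304] [ 5.32414138e-05  7.86736483e-01  6.17288993e-01 -4.34053650e-05] [0.48554335 0.10860714 0.34177828]
316.45697285364014 105.95155600049536
292 80 256 45
```

View pics/w67.png

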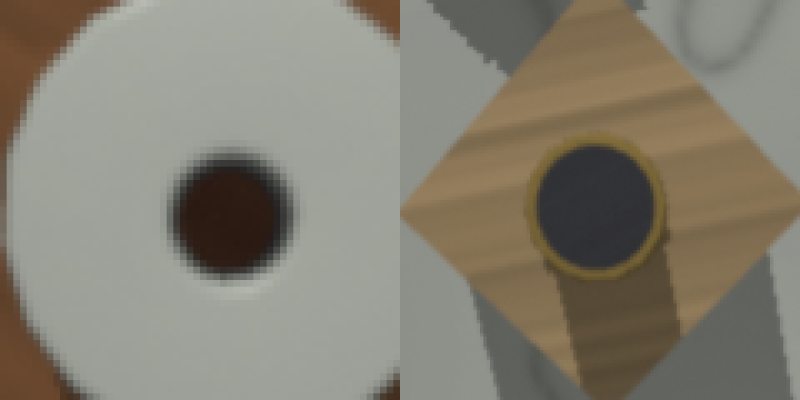

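The brown bore shows concentric with the ring bores: hole centre at crop (231,216), bore at (228,216). The cup's centre is at right-panel crop (596,206).

Run:
```python
from h import *
K,k,_=cal('wrist');c6=(K,k,np.load('c6.npy'));c7=(K,k,np.load('c7.npy'))
s=400/60;H=onz(c6,292+231.5/s-.4,80+216/s-.4,.09);B=onz(c6,292+228/s-.4,80+216/s-.4,.048)
s=400/120;C=onz(c7,256+196/s-.4,45+206/s-.4,.131)
print('hole',H,'bore',B,'cup',C)
print('camera bias (hole-TCP grip .5155 -.1288)',H[:2]-[.5157,-.1288])
```

```text
hole [ 0.5178051  -0.12808797  0.09      ] bore [ 0.51776775 -0.12819726  0.048     ] cup [0.48052937 0.11305496 0.131     ]
camera bias (hole-TCP grip .5155 -.1288) [0.0021051  0.00071203]
```

jog_arm --moves '[[[1,6,40,0,0],[1,12,79,-10,0],[1,12,79,-50,0],[1,12,79,-90,0],[1,12,79,-104,0]]]' --grip_force 30

```text
clock: 11.33
tool_pos: [0.477, 0.1126, 0.0904]
tool_rot: [-0.001, 0.787, 0.618, -0.002]
contact_force: [-0.4, 0.3, 0.8]
width: 0.0854
gripper_force: 0.0
```

jog_arm --moves '[[[0.6,0,0,0,0],[0.2,0,0,0,0],[0.2,0,0,0,0],[0.2,0,0,0,0],[0.2,0,0,0,0]]]'

```text
clock: 11.75
tool_pos: [0.4792, 0.1129, 0.0957]
tool_rot: [0.001, 0.787, 0.618, 0.001]
contact_force: [-0.8, -1.0, 6.3]
width: 0.0293
gripper_force: 30.0
```

jog_arm --moves '[[[0.2,0,0,0,0],[0.2,0,0,0,0],[0.2,0,0,0,0],[0.2,0,0,0,0],[0.2,0,0,0,0]]]'

```text
clock: 12.17
tool_pos: [0.4792, 0.1129, 0.0958]
tool_rot: [0.001, 0.786, 0.618, 0.001]
contact_force: [-1.2, -1.6, 6.9]
width: 0.0291
gripper_force: 30.0
```

```bash
python3 -c "
from h import *
s=arm.state();print(s['tool_pos'],s['tool_rot'],s['contact_force'],s['width'])"
```

```text
[0.47923942 0.11291444 0.09576311] [0.00093991 0.78637648 0.61774567 0.00119344] [-1.23675288 -1.60118539  6.90932661] 0.0291000270555225
```

jog_arm --moves '[[[0.2,0,0,15,0],[0.2,0,0,45,0],[0.2,0,0,80,0],[0.2,0,0,110,0],[0.2,0,0,110,0]]]'

```text
clock: 12.58
tool_pos: [0.4802, 0.1133, 0.2101]
tool_rot: [0.003, 0.786, 0.618, 0.004]
contact_force: [0.3, -0.0, -2.5]
width: 0.0291
gripper_force: 30.8
```

jog_arm --moves '[[[0.2,4,-25,0,0],[0.2,10,-60,0,0],[0.2,15,-95,0,0],[0.2,20,-130,0,0],[0.2,26,-165,0,0]]]'

```text
clock: 13.0
tool_pos: [0.504, -0.0534, 0.2044]
tool_rot: [0.0, 0.786, 0.618, 0.0]
contact_force: [2.2, 0.0, -3.0]
width: 0.029
gripper_force: 30.7
```

jog_arm --moves '[[[0.2,4,-30,0,0],[0.2,8,-55,0,0],[0.2,11,-70,0,0],[0.2,11.3,-76,0,0],[0.2,11.3,-76,0,0]]]'

```text
clock: 13.42
tool_pos: [0.5154, -0.1287, 0.2041]
tool_rot: [-0.0, 0.787, 0.617, -0.0]
contact_force: [-1.1, 0.4, -3.9]
width: 0.0291
gripper_force: 30.7
```

jog_arm --moves '[[[0.2,0,0,0,0],[0.2,0,0,0,0],[0.2,0,0,0,0],[0.2,0,0,0,0],[0.2,0,0,0,0]]]'

```text
clock: 13.83
tool_pos: [0.5158, -0.1272, 0.2044]
tool_rot: [0.0, 0.786, 0.618, 0.0]
contact_force: [0.0, -0.5, -2.5]
width: 0.029
gripper_force: 30.7
```

Run:
```python
from h import *
s=arm.state();print(s['tool_pos'],s['tool_rot'],s['contact_force'],s['width'])
a=[]
for n in('scene','side'):
    c,im=grab(n,n+'8');u,v=proj(c,[.5156,-.1288,.12]).astype(int);a.append(cv2.resize(im[v-35:v+35,u-35:u+35],(400,400),interpolation=3))
    print(n,u-35,v-35)
cv2.imwrite('pics/e8.png',np.hstack(a))
```

```text
[ 0.51575757 -0.12723581  0.20444291] [9.97361916e-05 7.86090258e-01 6.18111710e-01 9.78046909e-05] [ 0.0231122  -0.49351391 -2.50698801] 0.02898592691874887
scene 249 173
side 299 123
```

View pics/e8.png

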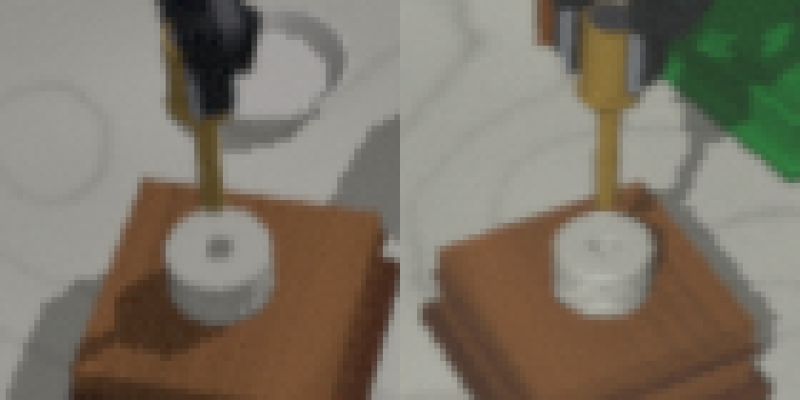

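The rod's tip shows at crop (211,210) in the scene view and (606,212) in the side view, with the ring hole at (218,246) and (603,245). I'll check the offset by rays.

Run:
```python
from h import *
for n,x0,y0,t,h in(('scene',249,173,(211,212),(218,246)),('side',299,123,(206,215),(202,245))):
    c=cal(n);s=400/70
    T=onz(c,x0+t[0]/s,y0+t[1]/s,.119);H=onz(c,x0+h[0]/s,y0+h[1]/s,.09)
    print(n,T,H,(T-H)*1e3)
    # expected pixel of a tip exactly above the hole
    q=proj(c,H+[0,0,.029]);print('expected tip crop',(q-[x0,y0])*s)
```

```text
scene [ 0.52067197 -0.1275857   0.119     ] [ 0.51960533 -0.12530357  0.09      ] [ 1.06663376 -2.28213454 29.        ]
expected tip crop [213.76703914 208.56920625]
side [ 0.51161107 -0.11910689  0.119     ] [ 0.51531613 -0.12681931  0.09      ] [-3.70505914  7.71242177 29.        ]
expected tip crop [203.07190418 204.27310451]
```

jog_arm --moves '[[[0.2,0,-1,-8,0],[0.2,0,-1,-16,0],[0.2,0,-1,-22,0],[0.2,0,-1,-25,0],[0.2,0,-1,-27,0]]]'

```text
clock: 14.35
tool_pos: [0.5155, -0.1288, 0.1764]
tool_rot: [-0.001, 0.786, 0.618, -0.0]
contact_force: [0.7, 0.6, -1.9]
width: 0.0294
gripper_force: 30.7
```

jog_arm --moves '[[[0.2,0,0,-1,0],[0.2,0,0,-2,0],[0.2,0,0,-3,0],[0.2,0,0,-4,0],[0.2,0,0,-5,0]]]'

```text
clock: 14.77
tool_pos: [0.5158, -0.1289, 0.1724]
tool_rot: [0.0, 0.786, 0.618, 0.0]
contact_force: [0.3, -0.4, -1.3]
width: 0.0295
gripper_force: 30.7
```

jog_arm --moves '[[[0.2,0,0,-2,0],[0.2,0,0,-4,0],[0.2,0,0,-6,0],[0.2,0,0,-8,0],[0.2,0,0,-10,0]]]'

```text
clock: 15.18
tool_pos: [0.5158, -0.1289, 0.1621]
tool_rot: [0.0, 0.786, 0.618, 0.0]
contact_force: [1.0, 0.9, -1.8]
width: 0.0296
gripper_force: 30.7
```

jog_arm --moves '[[[0.2,0,0,-2,0],[0.2,0,0,-4,0],[0.2,0,0,-6,0],[0.2,0,0,-8,0],[0.2,0,0,-10,0]]]'

```text
clock: 15.6
tool_pos: [0.5158, -0.1289, 0.1522]
tool_rot: [0.0, 0.786, 0.618, 0.0]
contact_force: [1.6, -0.1, -2.2]
width: 0.029
gripper_force: 30.8
```

jog_arm --moves '[[[0.2,0,0,-2,0],[0.2,0,0,-4,0],[0.2,0,0,-6,0],[0.2,0,0,-8,0],[0.2,0,0,-10,0]]]'

```text
clock: 16.02
tool_pos: [0.5158, -0.1289, 0.1422]
tool_rot: [0.0, 0.786, 0.618, 0.0]
contact_force: [2.1, 0.9, -1.1]
width: 0.0294
gripper_force: 30.8
```

jog_arm --moves '[[[0.2,0,0,-2,0],[0.2,0,0,-4,0],[0.2,0,0,-6,0],[0.2,0,0,-7,0],[0.2,0,0,-8,0]]]'

```text
clock: 16.43
tool_pos: [0.5157, -0.1289, 0.1342]
tool_rot: [-0.0, 0.786, 0.618, -0.0]
contact_force: [2.0, 0.7, -2.0]
width: 0.0291
gripper_force: 30.8
```

jog_arm --moves '[[[0.2,0,0,-1,0],[0.2,0,0,-2,0],[0.2,0,0,-3,0],[0.2,0,0,-3,0],[0.2,0,0,-3,0]]]'

```text
clock: 16.85
tool_pos: [0.5155, -0.1288, 0.1312]
tool_rot: [-0.0, 0.786, 0.618, -0.0]
contact_force: [-0.1, 0.3, -3.4]
width: 0.0291
gripper_force: 30.8
```

jog_arm --moves '[[[0.2,0,0,-1.5,0],[0.2,0,0,-3,0],[0.2,0,0,-4.5,0],[0.2,0,0,-6,0],[0.2,0,0,-6,0]]]'

```text
clock: 17.27
tool_pos: [0.5157, -0.1289, 0.125]
tool_rot: [-0.0, 0.786, 0.618, -0.0]
contact_force: [-0.1, -1.0, -2.4]
width: 0.0296
gripper_force: 30.7
```

jog_arm --moves '[[[0.2,0,0,-2,0],[0.2,0,0,-4,0],[0.2,0,0,-6,0],[0.2,0,0,-8,0],[0.2,0,0,-10,0]]]'

```text
clock: 17.68
tool_pos: [0.5157, -0.1289, 0.1151]
tool_rot: [0.0, 0.786, 0.618, 0.0]
contact_force: [1.1, 0.3, -1.9]
width: 0.029
gripper_force: 30.7
```

jog_arm --moves '[[[0.2,0,0,-1,0],[0.2,0,0,-2,0],[0.2,0,0,-3,0],[0.2,0,0,-4,0],[0.2,0,0,-5,0]]]'

```text
clock: 18.1
tool_pos: [0.5158, -0.1289, 0.1104]
tool_rot: [0.0, 0.786, 0.618, 0.0]
contact_force: [-0.3, 0.2, 3.7]
width: 0.0292
gripper_force: 31.3
```

In the socket, with the catch resisting at about 6 N. Pressing on gently.

jog_arm --moves '[[[0.2,0,0,-1,0],[0.2,0,0,-2,0],[0.2,0,0,-3,0],[0.2,0,0,-4,0],[0.2,0,0,-5,0]]]'

```text
clock: 18.52
tool_pos: [0.5158, -0.1289, 0.1054]
tool_rot: [0.0, 0.786, 0.618, 0.0]
contact_force: [-0.7, 0.2, 3.6]
width: 0.0291
gripper_force: 31.3
```

jog_arm --moves '[[[0.2,0,0,-0.6,0],[0.2,0,0,-1.2,0],[0.2,0,0,-1.8,0],[0.2,0,0,-2.4,0],[0.2,0,0,-3,0]]]'

```text
clock: 18.93
tool_pos: [0.5158, -0.1289, 0.1023]
tool_rot: [0.0, 0.786, 0.618, 0.0]
contact_force: [1.7, 0.4, 3.8]
width: 0.0292
gripper_force: 31.3
```

jog_arm --moves '[[[0.2,0,0,-0.3,0],[0.2,0,0,-0.6,0],[0.2,0,0,-0.9,0],[0.2,0,0,-1,0],[0.2,0,0,-1,0]]]'

```text
clock: 19.35
tool_pos: [0.5158, -0.1289, 0.1013]
tool_rot: [0.0, 0.786, 0.618, 0.0]
contact_force: [2.2, -0.4, 5.0]
width: 0.0293
gripper_force: 31.2
```

jog_arm --moves '[[[0.2,0,0,-0.2,0],[0.2,0,0,-0.4,0],[0.2,0,0,-0.5,0],[0.2,0,0,-0.5,0],[0.2,0,0,-0.5,0]]]'

```text
clock: 19.77
tool_pos: [0.5158, -0.1289, 0.1008]
tool_rot: [0.0, 0.786, 0.618, 0.0]
contact_force: [0.9, -0.6, 4.6]
width: 0.0295
gripper_force: 31.3
```

jog_arm --moves '[[[0.2,0,0,-0.2,0],[0.2,0,0,-0.4,0],[0.2,0,0,-0.5,0],[0.2,0,0,-0.5,0],[0.2,0,0,-0.5,0]]]'

```text
clock: 20.18
tool_pos: [0.5158, -0.1289, 0.1008]
tool_rot: [0.0, 0.786, 0.618, 0.0]
contact_force: [-1.4, -0.2, 9.4]
width: 0.0291
gripper_force: 31.9
```

The flange is seated: force rises with no further travel at the expected height. Releasing now.

jog_arm --moves '[[[0.2,0,0,0.3,0],[0.5,0,0,0.3,0],[1,0,0,0.3,0],[1,0,0,0.3,0],[1,0,0,0.3,0]]]'

```text
clock: 20.6
tool_pos: [0.5155, -0.1288, 0.1003]
tool_rot: [-0.0, 0.786, 0.618, -0.0]
contact_force: [-0.5, -0.4, 0.1]
width: 0.0761
gripper_force: 0.0
```

jog_arm --moves '[[[1,0,0,5,0],[1,0,0,20,0],[1,0,0,50,0],[1,0,0,85,0],[1,0,0,100,0]]]'

```text
clock: 21.02
tool_pos: [0.5165, -0.1291, 0.2045]
tool_rot: [0.002, 0.786, 0.618, 0.001]
contact_force: [-0.6, -0.4, 0.7]
width: 0.0852
gripper_force: 0.0
```

jog_arm --moves '[[[1,-10,-40,0,0],[1,-18,-74,0,0],[1,-18,-74,0,0],[1,-18,-74,0,0],[1,-18,-74,0,0]]]'

```text
clock: 21.43
tool_pos: [0.4976, -0.2027, 0.2007]
tool_rot: [-0.0, 0.787, 0.617, 0.0]
contact_force: [-0.2, 0.1, -0.1]
width: 0.0855
gripper_force: 0.0
```

Run:
```python
from h import *
s=arm.state();print(s['contact_force'],s['width'])
c,im=grab('wrist','w9');hsv=cv2.cvtColor(im,cv2.COLOR_BGR2HSV)
e,i2=grab('scene','s9')
u,v=proj(c,[.5178,-.1281,.136]);print('expected cup',u,v)
u,v=int(u),int(v);g=cv2.cvtColor(im,cv2.COLOR_BGR2GRAY)[v-40:v+40,u-40:u+40]
m=((hsv[...,2]<75)&(hsv[...,1]<90)).astype(np.uint8)
n,l,st,ce=cv2.connectedComponentsWithStats(m);i=l[v,u];print('dark disc',st[i],ce[i],onz(c,*ce[i],.136))
w=((hsv[...,1]<60)&(hsv[...,2]>95)).astype(np.uint8)
n,l,st,ce=cv2.connectedComponentsWithStats(w[v-55:v+55,u-55:u+55]);print([(a.tolist(),b.round(1).tolist()) for a,b in zip(st,ce) if a[4]>100])
# scene: brass height rows near the axis
h2=cv2.cvtColor(i2,cv2.COLOR_BGR2HSV);p=proj(e,[.5178,-.1281,.09]).astype(int)
b=((h2[...,0]>15)&(h2[...,0]<32)&(h2[...,1]>90)).astype(np.uint8)[p[1]-40:p[1]+20,p[0]-20:p[0]+20]
n,l,st,ce=cv2.connectedComponentsWithStats(b);print('brass',[(a.tolist()) for a in st if a[4]>20],p, 'proj top',proj(e,[.5178,-.1281,.136]),'flange',proj(e,[.5178,-.1281,.09]))
```

```text
[-0.16660576  0.09101745 -0.11399348] 0.08553947997780181
expected cup 324.92684919473 111.37762494501709
dark disc [306  95  35  37 999] [322.9049049  112.81081081] [ 0.51620971 -0.12868656  0.136     ]
[([0, 0, 110, 110, 10054], [55.2, 53.9]), ([24, 22, 63, 66, 1779], [55.6, 53.4]), ([0, 95, 23, 15, 177], [7.4, 104.4])]
brass [[0, 0, 40, 60, 2282], [15, 29, 12, 15, 118]] [285 216] proj top [284.76020584 205.58624521] flange [285.98692235 216.10087074]
```

The spindle stands free at the expected spot, and the height difference from the stand is 5.0 mm, which puts the flange at 30 mm (home). Handing in.

```bash
python3 -c "
from rig import finish_job
print(finish_job())"
```

```text
the job is handed in; nothing more can be done
None
```

The candlestick is assembled and handed in: the three rings are lined up over the socket, and the spindle is pressed past the catch and released with its flange down on the top ring. The wrist force read under 10 N at each check while pressing it home. The hand-in gave no verdict.

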